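# Comb test bars into rows against the stop

## Task

Take the rake by its grip, stand its pegs on the tray floor at the empty end and comb the five scattered clay test bars along the tray, so that they end side by side, parallel to the stop rail, in one close pack against it. Finish the stroke by squeezing the pack gently against the stop with the rake for about a second, with about 10 N and never more than 20 N on the brittle bars; do not lean on the tray with over 40 N. Then stand the rake upright on the table beside the tray and let go; touch the bars only with the rake and leave the pot, jar and brush alone.

Things in the scene. Friction and masses are not known exactly. Their poses are not given: they have to be found in the camera images.
- tray: Fixed plywood ware tray with a wooden rim. Origin: centre of its underside. Outside 200 mm along its x, 400 mm along its y; inside 180 x 380 mm. Floor top 8 mm, rim top 28 mm above the origin; rim 10 mm thick. Its y axis runs from the empty end (-y) to the stop end (+y). From 118 to 190 mm along -y the floor is empty at the start.
- tray_floor (a point): Middle of the tray's floor top; axes as the tray. Across the +y end stands a rigid aluminium stop rail along x, 10 mm thick, 20 mm high, full width. It is clamped anew each time and its place is not given: its face towards the bars lies 150 to 178 mm from this point along +y. Find it by feel or sight.
- rake_grip (a point): Centre of the grip of the rake: wooden, about 250 g, loose, standing upright on its pegs on the table near the tray's empty end. The grip is an upright flat board 90 mm long (x), 22 mm thick (y), 56 mm high; this point is 73 mm above the peg feet, the grip's top 95 mm, the head board's top 39 mm. Axes: z up, x along the head.
- rake_foot (a point): Point at peg-foot level under the rake's middle, 73 mm below the grip centre. Head board 150 mm (x) by 40 mm (y), 25 to 39 mm above the feet. Two rows of 7 round pegs, 8 mm thick, 25 mm long, 23 mm apart along x, rows 16 mm either side in y, so the pegs' outer sides are 20 mm from the middle. Works either way round.
- lantern: Bystander: blue glazed lantern pot, 112 mm wide, 118 mm high. Origin: centre of its underside.
- jar: Bystander: white jar with lid, 70 mm wide, 90 mm high. Origin: centre of its underside.
- brush: Bystander: paint brush lying on the table. Origin: on its underside, near its middle.
- bar1: The first of five equal fired clay test bars, plain white, loose in the tray, 28 g. 100 mm long (its x), 12 mm wide (its y), 10 mm high. Origin: centre of its underside. The bars lie apart, askew by up to about 26 degrees from the tray's x, bar1 nearest the empty end and bar5 nearest the stop. They are brittle.
- bar2: The second of five equal fired clay test bars, plain white, loose in the tray, 28 g. 100 mm long (its x), 12 mm wide (its y), 10 mm high. Origin: centre of its underside. The bars lie apart, askew by up to about 26 degrees from the tray's x, bar1 nearest the empty end and bar5 nearest the stop. They are brittle.
- bar3: The third of five equal fired clay test bars, plain white, loose in the tray, 28 g. 100 mm long (its x), 12 mm wide (its y), 10 mm high. Origin: centre of its underside. The bars lie apart, askew by up to about 26 degrees from the tray's x, bar1 nearest the empty end and bar5 nearest the stop. They are brittle.
- bar4: The fourth of five equal fired clay test bars, plain white, loose in the tray, 28 g. 100 mm long (its x), 12 mm wide (its y), 10 mm high. Origin: centre of its underside. The bars lie apart, askew by up to about 26 degrees from the tray's x, bar1 nearest the empty end and bar5 nearest the stop. They are brittle.
- bar5: The fifth of five equal fired clay test bars, plain white, loose in the tray, 28 g. 100 mm long (its x), 12 mm wide (its y), 10 mm high. Origin: centre of its underside. The bars lie apart, askew by up to about 26 degrees from the tray's x, bar1 nearest the empty end and bar5 nearest the stop. They are brittle.

How it is judged:
By the outcome, as a careful person would: the job done as asked, in the order asked, and still so for the second after the job is handed in, with the robot touching nothing.
It also fails if it takes over 69 s, if anything falls off the work surface, if the arm or the gripper's body presses on something with over 40 N, if the wrist force passes 120 N, or if a joint passes its speed limit or range.

## Robot

A 6-joint arm with a two-finger parallel gripper is mounted at the origin on the work surface. World frame = base frame: x ahead of the robot, y to its left, z up, the work surface at z = 0. Lengths are in mm, angles in rad, forces in N, time in s.
With the tool pointing down it reaches from about 275 to 1000 mm from the base axis. Payload 8.4 kg.
Tool frame: the origin (TCP) lies on the centre line of the jaws, within the pads' length; the fingertips stand r.tip_reach ahead of it and the grasp point (between the pads) lies 11 mm behind it (r.tip_reach is the distance from the TCP to the fingertips, in mm); z points along the fingers, y is the line along which they close (so a half turn about z gives the same grasp; the last joint's range is limited). The gripper opens to 85 mm and grips with 20 to 120 N. Pads are 22 mm wide; open, the fingers measure 114 mm over their backs; the gripper's body (76 mm by 85 mm) begins 54 mm behind the grasp point. The pads swing forward as they close: fully open they stand 13 mm farther back than shut.
Start: joints at [-1.142, 0.353, 1.633, -0, 1.155, -0.002], TCP at [260.998, -567.898, 239.281] pointing down, gripper open.
Joint ranges: [-2.63, 2.63], [-0.92, 2.1], [0.06, 2.66], [-1.3, 4.44], [0, 2.69], [-3.02, 3.02]. Speed limits (rad/s): [2.22, 2.22, 2.79, 3.14, 3.14, 3.14].

## Interface

Orientations are given as [roll, pitch, yaw] about the fixed x, y, z axes, in that order (R = Rz(yaw) Ry(pitch) Rx(roll)).
In Python, from rig import r gives the robot as it stands.
- The arm moves only by the tool carry_out, never from a script. Its argument "targets" is a list of rows, each an object with "dp": the shift along the tool's x, y, z in mm, a list of three; "yaw": the turn about the tool's z in degrees. A call has 1 to 12 rows; each row is the pose to reach, as a shift and turn from the pose commanded when the call began, along the tool's axes at that moment; what a row does not reach only later rows make up. A row lasts 1/8 s, in which the tool goes at most 62.5 mm and 10.7 degrees, less where a joint would pass 70% of its speed; a pose out of reach is approached as far as the arm can. A call with a gripper value outside its range is refused whole. "fingers" is the opening, from -1 (shut) to 1 (fully open), so that 0 is half open, set as the call begins (left out, the last holds). The fingers move at their own pace and stop on an object; "grip_force" is the grip in N (left out, the last holds). Time passes only in rows, so rows that repeat a pose let the fingers close. It gives the time, the measured TCP pose, the force, the opening and the grip force at its end, in the units of the state.
- r.sense(): the state, without advancing time (a new reading comes with each control period).
- r.grab_frame(name): name is "scene" or "top" or "wrist"; returns the picture (480x640x3 uint8, red, green, blue); there is no depth.
- r.get_calibration(name): a dict with "fx", "fy", "cx", "cy" (pixels), "rvec" (rotation vector, rad) and "tvec" (3), from world to camera coordinates, as OpenCV has them. Camera axes: x right, y down, z forward; pixel columns grow to the right and rows downward; lengths in mm; the calibration is good to about 2 mm. A picture is of the moment at which its call begins: read the wrist's pose just before it. get_calibration takes no time and is no camera call; for the wrist camera it gives the pose at the moment of the call.
- r.sign_off(): hands the job in; it is judged then, once.
The state is a dict: "clock": time; "qpos": joint angles; "qvel": joint speeds; "joint_efforts": joint torques, N m; "eef_pos": TCP position; "tcp_rot": TCP orientation; "contact_force": force on the tool from outside, world axes, zero at the start; "wrist_torque": the same for the moment, N m; "opening": opening from 0.0 (shut) to 1.0 (fully open); "grasp_force": force on a finger pad.
Only numpy, scipy, OpenCV 4.12 (cv2) and the standard library are available. Lean on these libraries where they do the work, as an engineer would, in place of code of your own. Each camera call takes 0.05 s, during which the arm holds its last target. There are 200 camera calls.

## Working session

There is one attempt and no reset: what is moved stays moved. The work goes in short steps, Python scripts to look and compute and a tool call to move; the robot and the scene stay as the last step left them, time stands still between calls to the robot, and variables do not carry over. Pictures are saved under pics/ and viewed, at most 10 in all, crops included, and the job is handed in when it is done.

Besides the shell and the picture viewer there is one more tool, called after "Call:" by a JSON object that holds its "fn" and its "kwargs". carry_out: Moves the arm, as the interface text tells. Its arguments: {"type":"object","properties":{"targets":{"type":"array","items":{"type":"object","properties":{"dp":{"type":"array","items":{"type":"number"}},"yaw":{"type":"number"}}}},"fingers":{"type":"number"},"grip_force":{"type":"number"}},"required":["targets"]}

```bash
mkdir -p pics; cat > h.py <<'E'
import numpy as np, cv2
from rig import r
def ray(name,pts,z,cal=None):
    c=cal or r.get_calibration(name)
    R=cv2.Rodrigues(np.array(c["rvec"],float))[0]; t=np.array(c["tvec"],float).ravel()
    K=np.array([[c["fx"],0,c["cx"]],[0,c["fy"],c["cy"]],[0,0,1.]])
    o=-R.T@t; out=[]
    for p in pts:
        d=R.T@np.linalg.inv(K)@np.array([p[0],p[1],1.]); out.append((o+d*(z-o[2])/d[2])[:2])
    return np.array(out)
def proj(name,P):
    c=r.get_calibration(name)
    K=np.array([[c["fx"],0,c["cx"]],[0,c["fy"],c["cy"]],[0,0,1.]])
    return cv2.projectPoints(np.array(P,float).reshape(-1,1,3),np.array(c["rvec"],float),np.array(c["tvec"],float),K,None)[0].reshape(-1,2)
def snap(name,f):
    im=r.grab_frame(name); cv2.imwrite(f"pics/{f}.png",im[:,:,::-1]); return im
E
python3 - <<'E'
from h import *
print(r.sense(), r.tip_reach)
for n in("top","scene"): snap(n,n+"0"); print(n,r.get_calibration(n))
E
```

```text
{'clock': 0.0, 'qpos': array([-1.14240190e+00,  3.53622260e-01,  1.63412903e+00,  7.89155504e-06,
        1.15520598e+00, -2.39220827e-03]), 'qvel': array([ 0.00124197, -0.00077981,  0.00210107, -0.00059292,  0.00077817,
        0.00097121]), 'joint_efforts': array([-1.51813358e-03, -6.05259347e+01, -3.42061543e+01, -1.33713456e-04,
        9.49459733e-03, -4.19044213e-06]), 'eef_pos': array([ 260.80549882, -567.4745947 ,  238.58002697]), 'tcp_rot': array([-3.14022805e+00, -1.04798917e-05,  4.30783435e-01]), 'contact_force': array([-0.91587565,  0.44769827, -0.49145257]), 'wrist_torque': array([-0.03586977,  0.03267562, -0.07595168]), 'grasp_force': 0.0, 'opening': 0.9973881881359111} 8.0
top {'fx': 528.6902555135669, 'fy': 528.6902555135669, 'cx': 321.2826491245316, 'cy': 236.93570601496842, 'rvec': array([ 2.13710605, -2.12636894,  0.21980913]), 'tvec': array([  34.97012594,  596.83961961, 1281.49716881])}
scene {'fx': 522.4365705432452, 'fy': 522.4365705432452, 'cx': 316.9736246952162, 'cy': 239.910895827507, 'rvec': array([ 0.9063839 ,  2.58676733, -0.98098347]), 'tvec': array([ 410.63269701, -254.81274227, 1399.46396828])}
```

View pics/top0.png

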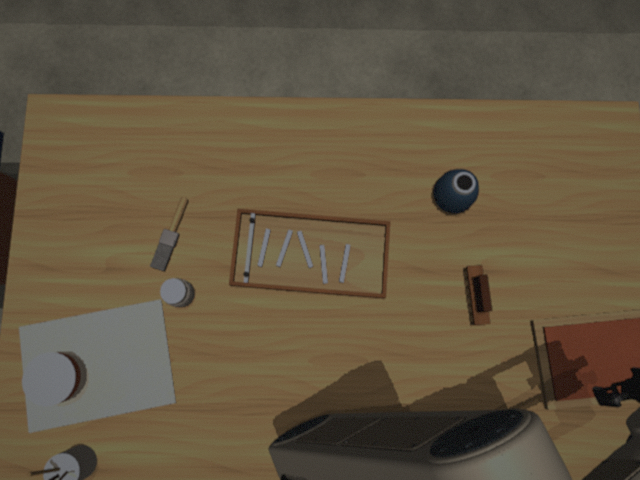

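View pics/scene0.png

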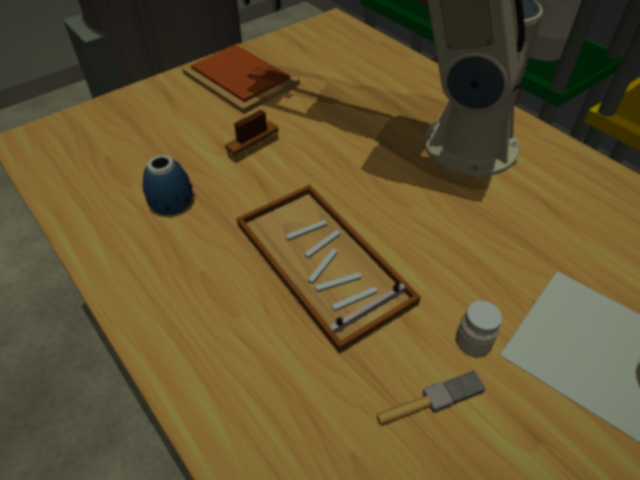

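The top view shows the tray with corners at about (238,210), (390,221), (385,297), (231,286), the rail at column 250 and the rake near (480,295). The lantern is at (457,190), the jar at (176,292) and the brush at (168,240). I'll enlarge this region.

```bash
python3 - <<'E'
from h import *
ims=[r.grab_frame("top").astype(float) for _ in range(3)]
im=np.mean(ims,0)
c=im[195:335,222:502]; c=np.clip(c*1.8,0,255).astype(np.uint8)
big=cv2.resize(c,None,fx=2.85,fy=2.85,interpolation=cv2.INTER_CUBIC)
big2=cv2.resize(c[60:140,225:280],None,fx=6,fy=6,interpolation=cv2.INTER_CUBIC)
cv2.imwrite("pics/crop.png",big[:,:,::-1])
cv2.imwrite("pics/crop2.png",big2[:,:,::-1])
np.save("top.npy",im)
T=ray("top",[(238,210),(390,221),(385,297),(231,286)],28)
print(T,[np.linalg.norm(T[i]-T[(i+1)%4]) for i in range(4)])
E
```

```text
[[ 671.64729901  254.21051161]
 [ 645.32873158 -141.33780872]
 [ 448.10327747 -124.50288825]
 [ 474.00796166  265.45736416]] [np.float64(396.42293161136797), np.float64(197.94265405585963), np.float64(390.81971691025524), np.float64(197.95908506712883)]
```

View pics/crop.png

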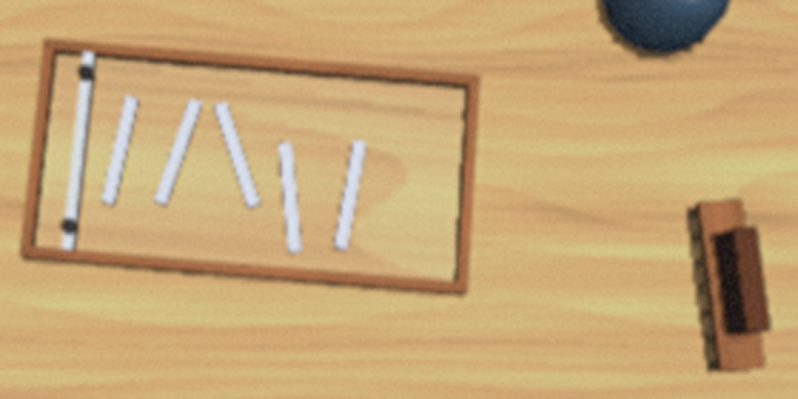

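View pics/crop2.png

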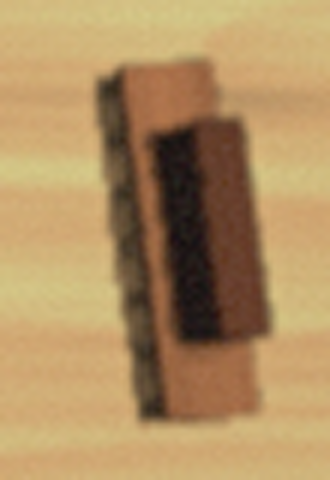

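```bash
cat >> h.py <<'E'
def c1(p): return (np.array(p,float)+.5)/2.85-.5+[222,195]
def c2(p): return (np.array(p,float)+.5)/6-.5+[447,255]
def fit(world,local):
    # rigid 2d fit
    w=np.array(world);l=np.array(local,float);wm=w.mean(0);lm=l.mean(0)
    a=l-lm;b=w-wm; th=np.arctan2((a[:,0]*b[:,1]-a[:,1]*b[:,0]).sum(),(a*b).sum())
    R=np.array([[np.cos(th),-np.sin(th)],[np.sin(th),np.cos(th)]])
    return wm-R@lm,th,R,np.abs(w-(l@R.T+wm-R@lm)).max()
E
python3 - <<'E'
from h import *
T=ray("top",c1([(45,40),(479,76),(465,293),(22,256)]),28)
# tray +y is image left; +x? z up, y->world +y, x->world +x (image up)
o,th,R,e=fit(T,[(100,200),(100,-200),(-100,-200),(-100,200)]); print("tray",o,np.degrees(th),e,[np.linalg.norm(T[i]-T[(i+1)%4]) for i in range(4)])
L=lambda w:(np.array(w)-o)@R
print("rail face local",L(ray("top",c1([(94,52),(75,250)]),28)))
for n,(a,b) in {"b1":((359,141),(341,249)),"b2":((285,143),(294,251)),"b3":((221,102),(254,207)),"b4":((195,100),(160,205)),"b5":((131,96),(109,206))}.items():
    w=L(ray("top",c1([a,b]),18)); print(n,w.round(),np.linalg.norm(w[0]-w[1]).round(), w.mean(0).round())
G=ray("top",c2([(194,122),(241,118),(270,333),(224,340)]),95)
print("grip",fit(G,[(45,11),(45,-11),(-45,-11),(-45,11)]))
H=ray("top",c2([(122,66),(212,58),(258,415),(165,418)]),39)
print("head",fit(H,[(75,20),(75,-20),(-75,-20),(-75,20)]))
J=ray("top",[(176,288)],90);print("jar",J, "lantern",ray("top",[(463,183)],118),"brush",ray("top",[(187,198),(152,270)],10))
print(R@[0,-150]+o)
E
```

```text
tray [561.04010265  65.15959174] -4.4491123406871536 2.6746707075233758 [np.float64(397.5491445858131), np.float64(198.2247088218768), np.float64(394.9066299245035), np.float64(197.78912166369034)]
rail face local [[ 91.54063144 153.20698981]
 [-89.67728521 151.1891411 ]]
b1 [[ 32. -94.]
 [-68. -85.]] 100.0 [-18. -90.]
b2 [[ 24. -27.]
 [-73. -43.]] 99.0 [-25. -35.]
b3 [[ 57.  34.]
 [-37.  -4.]] 101.0 [10. 15.]
b4 [[ 57.  58.]
 [-42.  81.]] 101.0 [ 7. 69.]
b5 [[ 56. 117.]
 [-47. 126.]] 103.0 [  4. 121.]
grip (array([ 455.06360941, -358.61866565]), np.float64(0.08442124836548351), array([[ 0.99643864, -0.08432101],
       [ 0.08432101,  0.99643864]]), np.float64(1.8036462622729346))
head (array([ 455.53668701, -358.63702532]), np.float64(0.07366447263657266), array([[ 0.997288  , -0.07359787],
       [ 0.07359787,  0.997288  ]]), np.float64(1.2538347029812371))
jar [[462.70990812 387.81944426]] lantern [[ 722.7963432 -310.4461275]] brush [[707.48766772 392.12270111]
 [515.80224751 472.06447898]]
[549.40405581 -84.38840194]
```

```bash
cat >> h.py <<'E'
def plan(cur,tgt,n):
    "cur,tgt: x,y,z,yaw_deg world -> tool dp and yaw"
    a=np.radians(cur[3]);d=np.array(tgt[:3],float)-np.array(cur[:3],float)
    t=np.array([d[0]*np.cos(a)+d[1]*np.sin(a), d[0]*np.sin(a)-d[1]*np.cos(a), -d[2]])
    print(n,"rows: dp",t.round(1),"yaw",round(cur[3]-tgt[3],2),"step",(t/n).round(2),round((cur[3]-tgt[3])/n,2))
def S(): 
    s=r.sense(); print("t",s["clock"],s["eef_pos"].round(1),np.degrees(s["tcp_rot"]).round(2),"F",s["contact_force"].round(2),"M",s["wrist_torque"].round(2),"grasp",s["grasp_force"],round(s["opening"],3),"j",s["qpos"].round(2)); return s
E
python3 - <<'E'
from h import *
plan((261,-567.9,239.3,24.68),(455.3,-358.6,150,4.5),10)
plan((455.3,-358.6,150,4.5),(455.3,-358.6,53,4.5),6)
E
```

```text
10 rows: dp [ 263.9 -109.1   89.3] yaw 20.18 step [ 26.39 -10.91   8.93] 2.02
6 rows: dp [ 0.  0. 97.] yaw 0.0 step [ 0.    0.   16.17] 0.0
```

Call:
{"fn": "carry_out", "kwargs": {"targets": [{"dp": [13, -5, 4], "yaw": 1}, {"dp": [40, -16, 13], "yaw": 3}, {"dp": [74, -31, 25], "yaw": 5.6}, {"dp": [110, -45, 37], "yaw": 8.4}, {"dp": [147, -61, 50], "yaw": 11.2}, {"dp": [184, -76, 62], "yaw": 14}, {"dp": [220, -91, 74], "yaw": 16.8}, {"dp": [246, -102, 83], "yaw": 18.8}, {"dp": [260, -107.5, 88], "yaw": 19.9}, {"dp": [264, -109, 89], "yaw": 20.2}, {"dp": [264, -109, 89], "yaw": 20.2}], "fingers": 1, "grip_force": 100}}

```text
clock: 1.62
eef_pos: [455.3, -358.8, 150.4]
tcp_rot: [3.141, 0.0, 0.079]
contact_force: [0.8, 0.1, -0.0]
opening: 0.998
grasp_force: 0.0
```

Call:
{"fn": "carry_out", "kwargs": {"targets": [{"dp": [0, 0, 8]}, {"dp": [0, 0, 24]}, {"dp": [0, 0, 44]}, {"dp": [0, 0, 64]}, {"dp": [0, 0, 82]}, {"dp": [0, 0, 93]}, {"dp": [0, 0, 97]}, {"dp": [0, 0, 97]}]}}

```text
schema error: expected keys dp, yaw
```

Call:
{"fn": "carry_out", "kwargs": {"targets": [{"dp": [0, 0, 0]}, {"dp": [0, 0, 0]}, {"dp": [0, 0, 0]}, {"dp": [0, 0, 0]}, {"dp": [0, 0, 0]}, {"dp": [0, 0, 0]}, {"dp": [0, 0, 0]}, {"dp": [0, 0, 0]}], "fingers": -1, "grip_force": 100}}

```text
schema error: expected keys dp, yaw
```

Call:
{"fn": "carry_out", "kwargs": {"targets": [{"dp": [0, 0, 8], "yaw": 0}, {"dp": [0, 0, 24], "yaw": 0}, {"dp": [0, 0, 44], "yaw": 0}, {"dp": [0, 0, 64], "yaw": 0}, {"dp": [0, 0, 82], "yaw": 0}, {"dp": [0, 0, 93], "yaw": 0}, {"dp": [0, 0, 97], "yaw": 0}, {"dp": [0, 0, 97], "yaw": 0}]}}

```text
clock: 2.62
eef_pos: [455.5, -358.7, 53.3]
tcp_rot: [3.142, -0.0, 0.078]
contact_force: [-0.4, 0.2, -0.4]
opening: 1.001
grasp_force: 0.0
```

Call:
{"fn": "carry_out", "kwargs": {"targets": [{"dp": [0, 0, 0], "yaw": 0}, {"dp": [0, 0, 0], "yaw": 0}, {"dp": [0, 0, 0], "yaw": 0}, {"dp": [0, 0, 0], "yaw": 0}, {"dp": [0, 0, 0], "yaw": 0}, {"dp": [0, 0, 0], "yaw": 0}, {"dp": [0, 0, 0], "yaw": 0}, {"dp": [0, 0, 0], "yaw": 0}], "fingers": -1, "grip_force": 100}}

```text
clock: 3.62
eef_pos: [455.5, -358.7, 53.7]
tcp_rot: [3.141, -0.0, 0.078]
contact_force: [-2.0, 0.9, 5.8]
opening: 0.246
grasp_force: 97.8
```

Call:
{"fn": "carry_out", "kwargs": {"targets": [{"dp": [0, 0, -3], "yaw": 0}, {"dp": [0, 0, -12], "yaw": 0}, {"dp": [0, 0, -26], "yaw": 0}, {"dp": [0, 0, -42], "yaw": 0}, {"dp": [0, 0, -54], "yaw": 0}, {"dp": [0, 0, -60], "yaw": 0}, {"dp": [0, 0, -60], "yaw": 0}, {"dp": [0, 0, -60], "yaw": 0}]}}

```text
clock: 4.62
eef_pos: [455.1, -358.4, 112.9]
tcp_rot: [-3.141, 0.001, 0.078]
contact_force: [0.1, 0.1, -1.2]
opening: 0.246
grasp_force: 97.7
```

```bash
python3 - <<'E'
from h import *
S()
plan((455.3,-358.6,113,4.5),(541.2,-86.8,113,-4.45),11)
snap("wrist","w1"); snap("scene","s1")
E
```

```text
t 4.625 [ 455.1 -358.4  112.9] [-1.7997e+02  3.0000e-02  4.4800e+00] F [ 0.09  0.12 -1.24] M [ 0.    0.   -0.02] grasp 97.67024517059326 0.246 j [-0.67  0.43  1.84 -0.    0.87  0.82]
11 rows: dp [ 107.  -264.2   -0. ] yaw 8.95 step [  9.72 -24.02  -0.  ] 0.81
```

View pics/s1.png

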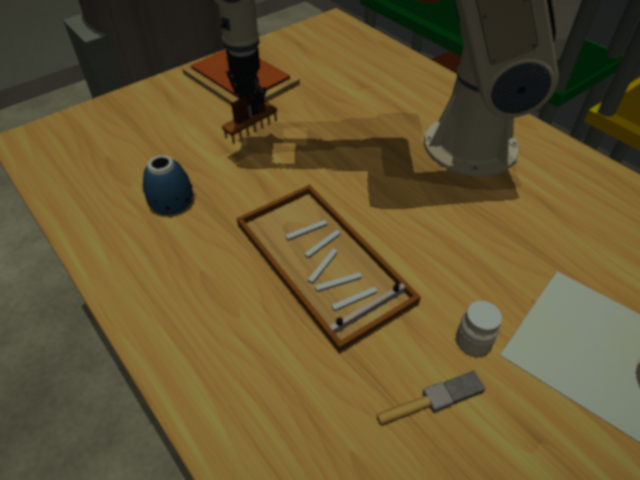

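The scene image shows the rake held level, with its pegs at about (250,130). The bars haven't moved. Next I'll carry it over to the empty end of the tray.

Call:
{"fn": "carry_out", "kwargs": {"targets": [{"dp": [4, -10, 0], "yaw": 0.3}, {"dp": [13, -32, 0], "yaw": 1.1}, {"dp": [25, -61, 0], "yaw": 2}, {"dp": [38, -94, 0], "yaw": 3.2}, {"dp": [52, -130, 0], "yaw": 4.4}, {"dp": [66, -164, 0], "yaw": 5.6}, {"dp": [80, -197, 0], "yaw": 6.7}, {"dp": [92, -227, 0], "yaw": 7.7}, {"dp": [101, -250, 0], "yaw": 8.5}, {"dp": [106, -261, 0], "yaw": 8.9}, {"dp": [107, -264, 0], "yaw": 8.95}, {"dp": [107, -264, 0], "yaw": 8.95}]}}

```text
clock: 6.22
eef_pos: [541.2, -87.4, 113.2]
tcp_rot: [3.141, 0.0, -0.078]
contact_force: [0.3, 0.2, -2.2]
opening: 0.246
grasp_force: 97.9
```

```bash
python3 - <<'E'
from h import *
S(); im=snap("top","t1")
c=np.clip(im[195:335,222:502].astype(float)*1.8,0,255).astype(np.uint8)
cv2.imwrite("pics/t1c.png",cv2.resize(c,None,fx=2.85,fy=2.85,interpolation=cv2.INTER_CUBIC)[:,:,::-1])
E
```

```text
t 6.225 [541.2 -87.4 113.2] [ 1.7999e+02  2.0000e-02 -4.4600e+00] F [ 0.35  0.16 -2.21] M [0.01 0.04 0.01] grasp 97.8637433052063 0.246 j [-0.16  0.39  1.9  -0.    0.85  1.49]
```

View pics/t1c.png

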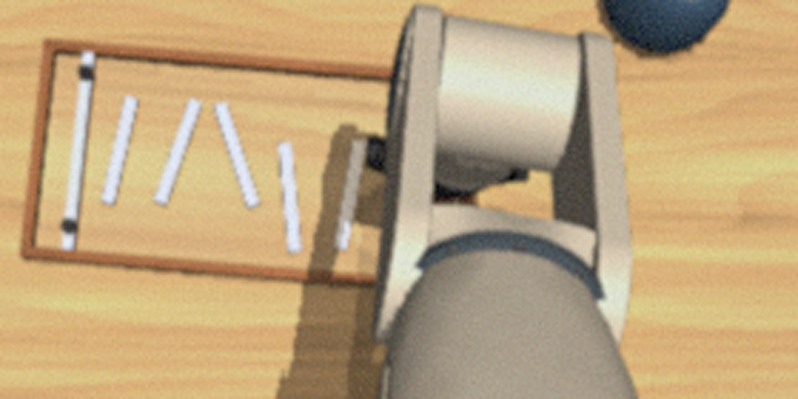

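The arm hides the rake in this view, but the pose matches the plan, so I'll lower it.

Call:
{"fn": "carry_out", "kwargs": {"targets": [{"dp": [0, 0, 4], "yaw": 0}, {"dp": [0, 0, 13], "yaw": 0}, {"dp": [0, 0, 25], "yaw": 0}, {"dp": [0, 0, 36], "yaw": 0}, {"dp": [0, 0, 44], "yaw": 0}, {"dp": [0, 0, 48], "yaw": 0}, {"dp": [0, 0, 49.5], "yaw": 0}, {"dp": [0, 0, 49.5], "yaw": 0}, {"dp": [0, 0, 49.5], "yaw": 0}]}}

```text
clock: 7.4
eef_pos: [541.7, -87.1, 64.1]
tcp_rot: [3.142, -0.001, -0.078]
contact_force: [0.1, -0.1, -2.5]
opening: 0.248
grasp_force: 97.9
```

Call:
{"fn": "carry_out", "kwargs": {"targets": [{"dp": [0, 0, 0.5], "yaw": 0}, {"dp": [0, 0, 1], "yaw": 0}, {"dp": [0, 0, 1], "yaw": 0}, {"dp": [0, 0, 1], "yaw": 0}]}}

```text
clock: 7.9
eef_pos: [541.4, -87.0, 62.8]
tcp_rot: [-3.142, -0.0, -0.078]
contact_force: [0.1, 1.1, -1.7]
opening: 0.244
grasp_force: 97.9
```

Call:
{"fn": "carry_out", "kwargs": {"targets": [{"dp": [0, 0, 0.3], "yaw": 0}, {"dp": [0, 0, 0.6], "yaw": 0}, {"dp": [0, 0, 0.6], "yaw": 0}, {"dp": [0, 0, 0.6], "yaw": 0}]}}

```text
clock: 8.4
eef_pos: [541.4, -87.1, 62.2]
tcp_rot: [-3.142, 0.0, -0.078]
contact_force: [-0.4, -0.8, -2.0]
opening: 0.246
grasp_force: 97.9
```

Call:
{"fn": "carry_out", "kwargs": {"targets": [{"dp": [0, 0, 0.3], "yaw": 0}, {"dp": [0, 0, 0.6], "yaw": 0}, {"dp": [0, 0, 0.6], "yaw": 0}, {"dp": [0, 0, 0.6], "yaw": 0}]}}

```text
clock: 8.9
eef_pos: [541.4, -87.1, 61.7]
tcp_rot: [-3.142, -0.0, -0.078]
contact_force: [-1.2, 0.4, -0.2]
opening: 0.242
grasp_force: 98.2
```

Call:
{"fn": "carry_out", "kwargs": {"targets": [{"dp": [0, 0, 0.2], "yaw": 0}, {"dp": [0, 0, 0.4], "yaw": 0}, {"dp": [0, 0, 0.4], "yaw": 0}, {"dp": [0, 0, 0.4], "yaw": 0}]}}

```text
clock: 9.4
eef_pos: [541.4, -87.0, 61.7]
tcp_rot: [-3.142, -0.0, -0.078]
contact_force: [-3.4, 0.1, 7.4]
opening: 0.241
grasp_force: 99.3
```

Call:
{"fn": "carry_out", "kwargs": {"targets": [{"dp": [0, -1, -0.2], "yaw": 0}, {"dp": [0, -4, -0.2], "yaw": 0}, {"dp": [0, -8, -0.2], "yaw": 0}, {"dp": [0, -12, -0.2], "yaw": 0}, {"dp": [0, -16, -0.2], "yaw": 0}, {"dp": [0, -20, -0.2], "yaw": 0}, {"dp": [0, -24, -0.2], "yaw": 0}, {"dp": [0, -28, -0.2], "yaw": 0}, {"dp": [0, -32, -0.2], "yaw": 0}, {"dp": [0, -36, -0.2], "yaw": 0}, {"dp": [0, -39, -0.2], "yaw": 0}, {"dp": [0, -40, -0.2], "yaw": 0}]}}

```text
clock: 10.9
eef_pos: [544.8, -47.0, 61.6]
tcp_rot: [3.141, -0.001, -0.077]
contact_force: [-0.1, -4.6, 5.3]
opening: 0.246
grasp_force: 98.9
```

Call:
{"fn": "carry_out", "kwargs": {"targets": [{"dp": [0, -1, -0.1], "yaw": 0}, {"dp": [0, -4, -0.1], "yaw": 0}, {"dp": [0, -8, -0.1], "yaw": 0}, {"dp": [0, -13, -0.1], "yaw": 0}, {"dp": [0, -18, -0.1], "yaw": 0}, {"dp": [0, -23, -0.1], "yaw": 0}, {"dp": [0, -28, -0.1], "yaw": 0}, {"dp": [0, -33, -0.1], "yaw": 0}, {"dp": [0, -38, -0.1], "yaw": 0}, {"dp": [0, -43, -0.1], "yaw": 0}, {"dp": [0, -47, -0.1], "yaw": 0}, {"dp": [0, -50, -0.1], "yaw": 0}]}}

```text
clock: 12.4
eef_pos: [548.5, 2.7, 61.6]
tcp_rot: [3.141, -0.0, -0.078]
contact_force: [0.4, -5.6, 6.4]
opening: 0.248
grasp_force: 99.0
```

Call:
{"fn": "carry_out", "kwargs": {"targets": [{"dp": [0, -2, 0], "yaw": 0}, {"dp": [0, -6, 0], "yaw": 0}, {"dp": [0, -10, 0], "yaw": 0}, {"dp": [0, -15, 0], "yaw": 0}, {"dp": [0, -20, 0], "yaw": 0}, {"dp": [0, -25, 0], "yaw": 0}, {"dp": [0, -30, 0], "yaw": 0}, {"dp": [0, -35, 0], "yaw": 0}, {"dp": [0, -40, 0], "yaw": 0}, {"dp": [0, -44, 0], "yaw": 0}, {"dp": [0, -48, 0], "yaw": 0}, {"dp": [0, -50, 0], "yaw": 0}]}}

```text
clock: 13.9
eef_pos: [552.2, 52.5, 61.6]
tcp_rot: [3.141, 0.0, -0.078]
contact_force: [-0.8, -6.9, 6.7]
opening: 0.248
grasp_force: 99.1
```

```bash
python3 - <<'E'
from h import *
S(); im=snap("scene","s2")
c=np.clip(im[180:360,220:440].astype(float)*1.8,0,255).astype(np.uint8)
cv2.imwrite("pics/s2c.png",cv2.resize(c,None,fx=3.3,fy=3.3,interpolation=cv2.INTER_CUBIC)[:,:,::-1])
E
```

```text
t 13.9 [552.2  52.5  61.6] [ 1.7997e+02  1.0000e-02 -4.4400e+00] F [-0.76 -6.9   6.74] M [-1.49  0.06  0.  ] grasp 99.0796172618866 0.248 j [ 0.09  0.48  1.92 -0.    0.75  1.74]
```

View pics/s2c.png

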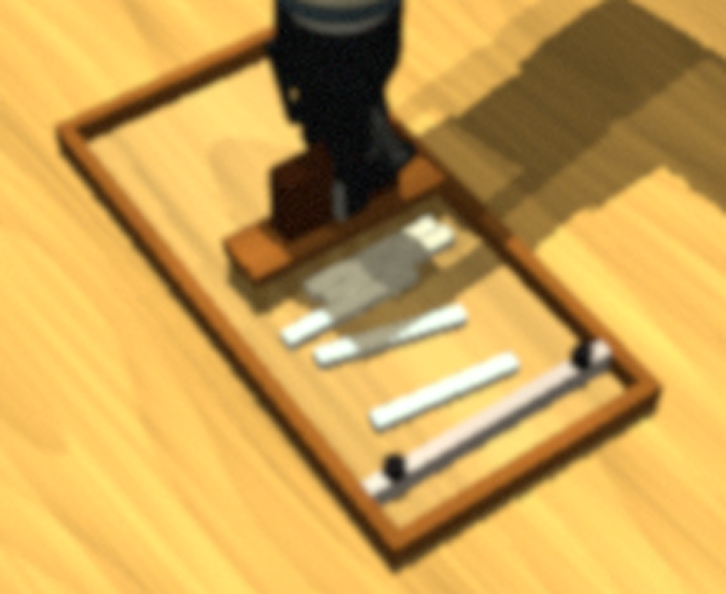

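The rake is combing cleanly, with two bars packed in front of it and the rest aligned. I'll continue the stroke.

Call:
{"fn": "carry_out", "kwargs": {"targets": [{"dp": [0, -2, 0], "yaw": 0}, {"dp": [0, -6, 0], "yaw": 0}, {"dp": [0, -10, 0], "yaw": 0}, {"dp": [0, -15, 0], "yaw": 0}, {"dp": [0, -20, 0], "yaw": 0}, {"dp": [0, -25, 0], "yaw": 0}, {"dp": [0, -30, 0], "yaw": 0}, {"dp": [0, -35, 0], "yaw": 0}, {"dp": [0, -40, 0], "yaw": 0}, {"dp": [0, -44, 0], "yaw": 0}, {"dp": [0, -48, 0], "yaw": 0}, {"dp": [0, -50, 0], "yaw": 0}]}}

```text
clock: 15.45
eef_pos: [555.9, 102.2, 61.6]
tcp_rot: [3.141, 0.001, -0.077]
contact_force: [0.4, -6.6, 6.3]
opening: 0.245
grasp_force: 99.1
```

Call:
{"fn": "carry_out", "kwargs": {"targets": [{"dp": [0, -2, 0], "yaw": 0}, {"dp": [0, -4, 0], "yaw": 0}, {"dp": [0, -6, 0], "yaw": 0}, {"dp": [0, -8, 0], "yaw": 0}, {"dp": [0, -10, 0], "yaw": 0}, {"dp": [0, -12, 0], "yaw": 0}, {"dp": [0, -14, 0], "yaw": 0}, {"dp": [0, -16, 0], "yaw": 0}, {"dp": [0, -18, 0], "yaw": 0}, {"dp": [0, -20, 0], "yaw": 0}]}}

```text
clock: 16.7
eef_pos: [557.4, 121.9, 61.6]
tcp_rot: [3.141, 0.001, -0.078]
contact_force: [-0.1, -7.1, 8.4]
opening: 0.247
grasp_force: 99.1
```

```bash
python3 - <<'E'
from h import *
S(); im=snap("scene","s3")
c=np.clip(im[180:360,220:440].astype(float)*1.8,0,255).astype(np.uint8)
cv2.imwrite("pics/s3c.png",cv2.resize(c,None,fx=3.3,fy=3.3,interpolation=cv2.INTER_CUBIC)[:,:,::-1])
E
```

```text
t 16.7 [557.4 121.9  61.6] [ 1.7994e+02  4.0000e-02 -4.4500e+00] F [-0.15 -7.13  8.43] M [-1.62  0.04  0.04] grasp 99.13009285926819 0.247 j [ 0.21  0.5   1.88 -0.    0.77  1.86]
```

View pics/s3c.png

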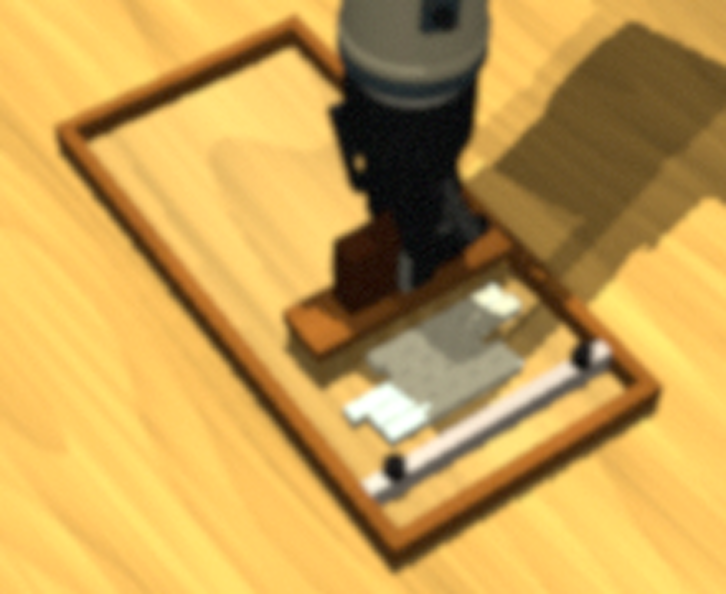

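All five bars now form a pack about 15 mm short of the rail. I'll lighten the floor pressure and creep forward.

Call:
{"fn": "carry_out", "kwargs": {"targets": [{"dp": [0, -0.5, -0.2], "yaw": 0}, {"dp": [0, -1.5, -0.3], "yaw": 0}, {"dp": [0, -2.5, -0.3], "yaw": 0}, {"dp": [0, -3.5, -0.3], "yaw": 0}, {"dp": [0, -4.5, -0.3], "yaw": 0}, {"dp": [0, -5.5, -0.3], "yaw": 0}, {"dp": [0, -6.5, -0.3], "yaw": 0}, {"dp": [0, -7.5, -0.3], "yaw": 0}, {"dp": [0, -8.5, -0.3], "yaw": 0}]}}

```text
clock: 17.88
eef_pos: [558.4, 130.9, 61.7]
tcp_rot: [-3.141, 0.0, -0.078]
contact_force: [-1.1, -2.7, 0.3]
opening: 0.247
grasp_force: 98.3
```

Call:
{"fn": "carry_out", "kwargs": {"targets": [{"dp": [0, -0.5, 0], "yaw": 0}, {"dp": [0, -1, 0], "yaw": 0}, {"dp": [0, -1.5, 0], "yaw": 0}, {"dp": [0, -2, 0], "yaw": 0}, {"dp": [0, -2.5, 0], "yaw": 0}, {"dp": [0, -3, 0], "yaw": 0}]}}

```text
clock: 18.62
eef_pos: [558.6, 133.9, 61.7]
tcp_rot: [-3.141, 0.0, -0.078]
contact_force: [-0.2, -0.2, -2.3]
opening: 0.25
grasp_force: 97.9
```

Call:
{"fn": "carry_out", "kwargs": {"targets": [{"dp": [0, -0.4, 0], "yaw": 0}, {"dp": [0, -0.8, 0], "yaw": 0}, {"dp": [0, -1.2, 0], "yaw": 0}]}}

```text
clock: 19.0
eef_pos: [558.7, 135.0, 61.7]
tcp_rot: [3.142, 0.0, -0.078]
contact_force: [-0.5, -0.2, -2.5]
opening: 0.247
grasp_force: 97.8
```

Call:
{"fn": "carry_out", "kwargs": {"targets": [{"dp": [0, -0.4, 0], "yaw": 0}, {"dp": [0, -0.8, 0], "yaw": 0}, {"dp": [0, -1.2, 0], "yaw": 0}]}}

```text
clock: 19.38
eef_pos: [558.8, 136.2, 61.8]
tcp_rot: [-3.142, 0.0, -0.078]
contact_force: [-0.1, -1.5, -3.1]
opening: 0.243
grasp_force: 97.8
```

Call:
{"fn": "carry_out", "kwargs": {"targets": [{"dp": [0, -0.3, 0], "yaw": 0}, {"dp": [0, -0.6, 0], "yaw": 0}, {"dp": [0, -0.6, 0], "yaw": 0}]}}

```text
clock: 19.75
eef_pos: [558.9, 136.8, 61.8]
tcp_rot: [-3.142, -0.0, -0.078]
contact_force: [0.3, -1.0, -1.9]
opening: 0.243
grasp_force: 97.8
```

Call:
{"fn": "carry_out", "kwargs": {"targets": [{"dp": [0, -0.3, 0], "yaw": 0}, {"dp": [0, -0.6, 0], "yaw": 0}, {"dp": [0, -0.6, 0], "yaw": 0}]}}

```text
clock: 20.12
eef_pos: [559.0, 137.4, 61.8]
tcp_rot: [-3.142, -0.0, -0.078]
contact_force: [0.5, -0.3, -2.0]
opening: 0.244
grasp_force: 97.8
```

Call:
{"fn": "carry_out", "kwargs": {"targets": [{"dp": [0, -0.3, 0.05], "yaw": 0}, {"dp": [0, -0.6, 0.1], "yaw": 0}, {"dp": [0, -0.6, 0.1], "yaw": 0}]}}

```text
clock: 20.5
eef_pos: [559.0, 137.9, 61.8]
tcp_rot: [3.142, -0.0, -0.078]
contact_force: [-0.2, -1.3, -1.3]
opening: 0.244
grasp_force: 97.9
```

Call:
{"fn": "carry_out", "kwargs": {"targets": [{"dp": [0, -0.3, 0], "yaw": 0}, {"dp": [0, -0.6, 0], "yaw": 0}, {"dp": [0, -0.6, 0], "yaw": 0}]}}

```text
clock: 20.88
eef_pos: [559.1, 138.6, 61.7]
tcp_rot: [-3.142, -0.0, -0.078]
contact_force: [-0.4, -1.0, -0.5]
opening: 0.242
grasp_force: 97.9
```

Call:
{"fn": "carry_out", "kwargs": {"targets": [{"dp": [0, -0.3, 0], "yaw": 0}, {"dp": [0, -0.6, 0], "yaw": 0}, {"dp": [0, -0.6, 0], "yaw": 0}]}}

```text
clock: 21.25
eef_pos: [559.1, 139.2, 61.7]
tcp_rot: [-3.142, -0.0, -0.078]
contact_force: [-0.4, -1.0, -1.2]
opening: 0.247
grasp_force: 97.9
```

Call:
{"fn": "carry_out", "kwargs": {"targets": [{"dp": [0, -0.3, 0], "yaw": 0}, {"dp": [0, -0.6, 0], "yaw": 0}, {"dp": [0, -0.6, 0], "yaw": 0}]}}

```text
clock: 21.62
eef_pos: [559.1, 139.8, 61.7]
tcp_rot: [-3.142, -0.0, -0.078]
contact_force: [-0.2, -1.9, -0.4]
opening: 0.248
grasp_force: 97.9
```

Call:
{"fn": "carry_out", "kwargs": {"targets": [{"dp": [0, -0.25, 0], "yaw": 0}, {"dp": [0, -0.5, 0], "yaw": 0}, {"dp": [0, -0.5, 0], "yaw": 0}]}}

```text
clock: 22.0
eef_pos: [559.2, 140.3, 61.7]
tcp_rot: [-3.142, -0.0, -0.078]
contact_force: [-0.3, -1.2, -0.3]
opening: 0.244
grasp_force: 97.9
```

Call:
{"fn": "carry_out", "kwargs": {"targets": [{"dp": [0, -0.3, 0], "yaw": 0}, {"dp": [0, -0.6, 0], "yaw": 0}, {"dp": [0, -0.6, 0], "yaw": 0}]}}

```text
clock: 22.38
eef_pos: [559.2, 140.7, 61.7]
tcp_rot: [3.141, 0.0, -0.078]
contact_force: [-0.2, -3.9, -0.1]
opening: 0.246
grasp_force: 98.2
```

Call:
{"fn": "carry_out", "kwargs": {"targets": [{"dp": [0, -0.3, 0], "yaw": 0}, {"dp": [0, -0.5, 0], "yaw": 0}, {"dp": [0, -0.5, 0], "yaw": 0}]}}

```text
clock: 22.75
eef_pos: [559.2, 140.8, 61.7]
tcp_rot: [3.141, 0.0, -0.078]
contact_force: [0.1, -6.7, 1.3]
opening: 0.245
grasp_force: 98.5
```

Call:
{"fn": "carry_out", "kwargs": {"targets": [{"dp": [0, -0.3, 0], "yaw": 0}, {"dp": [0, -0.5, 0], "yaw": 0}, {"dp": [0, -0.5, 0], "yaw": 0}]}}

```text
clock: 23.12
eef_pos: [559.2, 141.0, 61.7]
tcp_rot: [3.14, 0.0, -0.078]
contact_force: [-0.1, -8.6, 1.7]
opening: 0.246
grasp_force: 98.6
```

Call:
{"fn": "carry_out", "kwargs": {"targets": [{"dp": [0, -0.2, 0], "yaw": 0}, {"dp": [0, -0.4, 0], "yaw": 0}, {"dp": [0, -0.4, 0], "yaw": 0}]}}

```text
clock: 23.5
eef_pos: [559.2, 141.0, 61.7]
tcp_rot: [3.14, 0.0, -0.077]
contact_force: [0.4, -10.4, 1.9]
opening: 0.246
grasp_force: 98.7
```

```bash
python3 - <<'E'
from h import *
S(); im=snap("scene","s4")
c=np.clip(im[180:360,220:440].astype(float)*1.8,0,255).astype(np.uint8)
cv2.imwrite("pics/s4c.png",cv2.resize(c,None,fx=3.3,fy=3.3,interpolation=cv2.INTER_CUBIC)[:,:,::-1])
E
```

```text
t 23.5 [559.2 141.   61.7] [ 1.799e+02  2.000e-02 -4.440e+00] F [  0.41 -10.35   1.92] M [-2.07  0.   -0.06] grasp 98.71517300605774 0.246 j [ 0.25  0.5   1.87 -0.    0.77  1.9 ]
```

View pics/s4c.png

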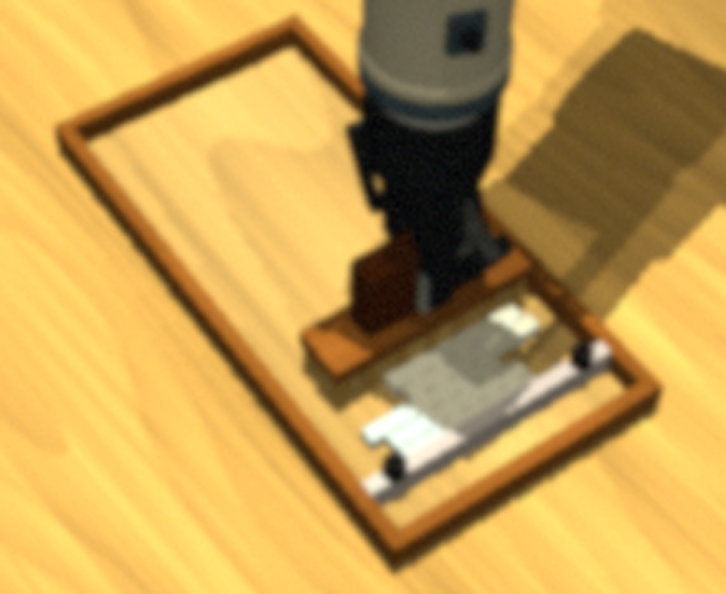

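The pack is closed against the rail at about 10 N. I'll hold it there for a second.

Call:
{"fn": "carry_out", "kwargs": {"targets": [{"dp": [0, -0.1, 0], "yaw": 0}, {"dp": [0, -0.1, 0], "yaw": 0}, {"dp": [0, -0.1, 0], "yaw": 0}, {"dp": [0, -0.1, 0], "yaw": 0}, {"dp": [0, -0.1, 0], "yaw": 0}, {"dp": [0, -0.1, 0], "yaw": 0}, {"dp": [0, -0.1, 0], "yaw": 0}, {"dp": [0, -0.1, 0], "yaw": 0}, {"dp": [0, -0.1, 0], "yaw": 0}]}}

```text
clock: 24.68
eef_pos: [559.2, 141.1, 61.8]
tcp_rot: [3.14, 0.0, -0.077]
contact_force: [-0.6, -10.2, 2.2]
opening: 0.243
grasp_force: 98.7
```

Call:
{"fn": "carry_out", "kwargs": {"targets": [{"dp": [0, 1, -0.1], "yaw": 0}, {"dp": [0, 3, -0.3], "yaw": 0}, {"dp": [0, 8, -0.5], "yaw": 0}, {"dp": [0, 15, -0.5], "yaw": 0}, {"dp": [0, 22, -0.5], "yaw": 0}, {"dp": [0, 28, -1], "yaw": 0}, {"dp": [0, 30, -4], "yaw": 0}, {"dp": [0, 30, -14], "yaw": 0}, {"dp": [0, 30, -28], "yaw": 0}, {"dp": [0, 30, -42], "yaw": 0}, {"dp": [0, 30, -50], "yaw": 0}, {"dp": [0, 30, -52], "yaw": 0}]}}

```text
clock: 26.18
eef_pos: [557.4, 112.6, 114.6]
tcp_rot: [-3.141, -0.001, -0.078]
contact_force: [0.3, 0.0, -2.9]
opening: 0.247
grasp_force: 98.2
```

```bash
python3 - <<'E'
from h import *
S()
plan((556.8,113.3,113.4,-4.45),(769,29,113.4,-4.45),11)
E
```

```text
t 26.175 [557.4 112.6 114.6] [-1.7998e+02 -7.0000e-02 -4.4700e+00] F [ 0.27  0.03 -2.87] M [0.04 0.03 0.01] grasp 98.20758104324341 0.247 j [0.2  0.42 1.86 0.   0.87 1.85]
11 rows: dp [218.1  67.6  -0. ] yaw 0.0 step [19.83  6.14 -0.  ] 0.0
```

Call:
{"fn": "carry_out", "kwargs": {"targets": [{"dp": [7, 2, 0], "yaw": 0}, {"dp": [24, 7.5, 0], "yaw": 0}, {"dp": [48, 15, 0], "yaw": 0}, {"dp": [76, 23.5, 0], "yaw": 0}, {"dp": [104, 32, 0], "yaw": 0}, {"dp": [132, 41, 0], "yaw": 0}, {"dp": [160, 49.5, 0], "yaw": 0}, {"dp": [186, 57.5, 0], "yaw": 0}, {"dp": [206, 63.5, 0], "yaw": 0}, {"dp": [216, 67, 0], "yaw": 0}, {"dp": [218, 67.5, 0], "yaw": 0}, {"dp": [218, 67.5, 0], "yaw": 0}]}}

```text
clock: 27.68
eef_pos: [768.6, 28.2, 113.3]
tcp_rot: [3.142, 0.001, -0.078]
contact_force: [-0.1, -0.1, -2.4]
opening: 0.243
grasp_force: 98.2
```

Call:
{"fn": "carry_out", "kwargs": {"targets": [{"dp": [0, 0, 4], "yaw": 0}, {"dp": [0, 0, 13], "yaw": 0}, {"dp": [0, 0, 25], "yaw": 0}, {"dp": [0, 0, 37], "yaw": 0}, {"dp": [0, 0, 48], "yaw": 0}, {"dp": [0, 0, 54], "yaw": 0}, {"dp": [0, 0, 57], "yaw": 0}, {"dp": [0, 0, 58], "yaw": 0}, {"dp": [0, 0, 58], "yaw": 0}]}}

```text
clock: 28.8
eef_pos: [769.3, 28.2, 56.1]
tcp_rot: [-3.142, -0.001, -0.078]
contact_force: [-0.0, 0.3, -2.5]
opening: 0.246
grasp_force: 98.2
```

Table contact should come at about 53.7.

Call:
{"fn": "carry_out", "kwargs": {"targets": [{"dp": [0, 0, 0.5], "yaw": 0}, {"dp": [0, 0, 1], "yaw": 0}, {"dp": [0, 0, 1.5], "yaw": 0}, {"dp": [0, 0, 1.8], "yaw": 0}, {"dp": [0, 0, 1.8], "yaw": 0}, {"dp": [0, 0, 1.8], "yaw": 0}]}}

```text
clock: 29.55
eef_pos: [769.0, 28.2, 53.8]
tcp_rot: [-3.142, 0.0, -0.078]
contact_force: [-0.2, 0.0, -2.0]
opening: 0.246
grasp_force: 98.2
```

Call:
{"fn": "carry_out", "kwargs": {"targets": [{"dp": [0, 0, 0.2], "yaw": 0}, {"dp": [0, 0, 0.4], "yaw": 0}, {"dp": [0, 0, 0.4], "yaw": 0}, {"dp": [0, 0, 0.4], "yaw": 0}]}}

```text
clock: 30.05
eef_pos: [769.1, 28.2, 53.8]
tcp_rot: [-3.142, -0.0, -0.078]
contact_force: [-1.5, -0.4, 2.5]
opening: 0.246
grasp_force: 98.4
```

Call:
{"fn": "carry_out", "kwargs": {"targets": [{"dp": [0, 0, 0], "yaw": 0}, {"dp": [0, 0, 0], "yaw": 0}, {"dp": [0, 0, 0], "yaw": 0}, {"dp": [0, 0, 0], "yaw": 0}, {"dp": [0, 0, 0], "yaw": 0}, {"dp": [0, 0, 0], "yaw": 0}, {"dp": [0, 0, 0], "yaw": 0}, {"dp": [0, 0, 0], "yaw": 0}], "fingers": 1}}

```text
clock: 31.05
eef_pos: [769.0, 28.2, 53.5]
tcp_rot: [3.142, 0.0, -0.078]
contact_force: [-0.1, -0.7, 0.1]
opening: 1.0
grasp_force: 0.0
```

Call:
{"fn": "carry_out", "kwargs": {"targets": [{"dp": [0, 0, -3], "yaw": 0}, {"dp": [0, 0, -12], "yaw": 0}, {"dp": [0, 0, -28], "yaw": 0}, {"dp": [0, 0, -50], "yaw": 0}, {"dp": [0, 0, -75], "yaw": 0}, {"dp": [0, 0, -100], "yaw": 0}, {"dp": [0, 0, -120], "yaw": 0}, {"dp": [0, 0, -130], "yaw": 0}, {"dp": [0, 0, -130], "yaw": 0}]}}

```text
clock: 32.17
eef_pos: [769.4, 28.2, 184.4]
tcp_rot: [-3.141, -0.001, -0.078]
contact_force: [-0.2, -0.6, -0.4]
opening: 1.001
grasp_force: 0.0
```

```bash
python3 - <<'E'
from h import *
S(); im=snap("scene","s5")
c=np.clip(im[150:370,200:500].astype(float)*1.8,0,255).astype(np.uint8)
cv2.imwrite("pics/s5c.png",cv2.resize(c,None,fx=2.65,fy=2.65,interpolation=cv2.INTER_CUBIC)[:,:,::-1])
E
```

```text
t 32.175 [769.4  28.2 184.4] [-1.7999e+02 -7.0000e-02 -4.4700e+00] F [-0.16 -0.64 -0.38] M [ 0.01  0.03 -0.03] grasp 0.0 1.001 j [0.03 0.62 1.32 0.   1.19 1.68]
```

View pics/s5c.png

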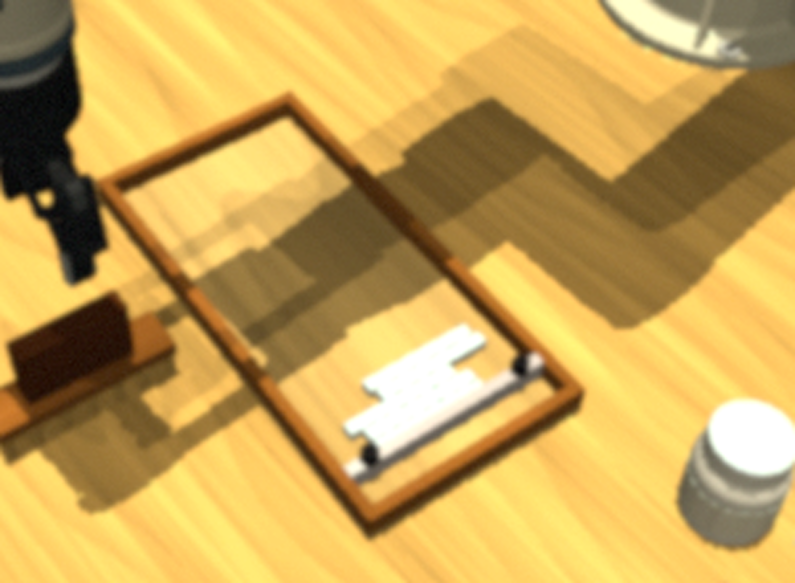

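The five bars lie in one close pack against the rail, around (425,390) in the crop. The rake stands upright beside the tray and the gripper is clear of it.

```bash
python3 -c "
from rig import r
print(r.sign_off())"
```

```text
the job is handed in; nothing more can be done
None
```

The five bars are packed side by side against the stop rail, squeezed at about 10 N for just over a second; the rake stands upright beside the tray, and the job was handed in at about 32 s.

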